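# Clip in the lamp tube and switch it on

### The arm

A 6-joint arm with a two-finger parallel gripper is mounted at the origin on the work surface. World frame = base frame: x ahead of the robot, y to its left, z up, the work surface at z = 0. Lengths are in m, angles in rad, forces in N, time in s.
With the tool pointing down it reaches from about 0.225 to 0.875 m from the base axis. Payload 3.4 kg.
Tool frame: the origin (TCP) lies between the finger pads; the fingertips stand 19 mm ahead of it and the grasp point (between the pads) is the TCP; z points along the fingers, y is the line along which they close (so a half turn about z gives the same grasp; the last joint's range is limited). The gripper opens to 85 mm and grips with 20 to 120 N. Pads are 22 mm wide; open, the fingers measure 114 mm over their backs; the gripper's body (76 mm by 85 mm) begins 54 mm behind the grasp point. The pads swing forward as they close: fully open they stand 13 mm farther back than shut.
Start: joints at [1.036, 0.276, 1.505, -0, 1.361, -0.121], TCP at [0.231, 0.526, 0.25] pointing down, gripper open.
Joint ranges: [-2.89, 2.89], [-0.75, 2.08], [0.22, 2.7], [-1.18, 4.32], [0.11, 2.71], [-2.7, 2.7]. Speed limits (rad/s): [2.57, 2.57, 3.14, 3.14, 3.14, 3.14].

### API

Orientations are given as a unit quaternion [w, x, y, z].
In Python, from rig import get_state, imaging, ticket gives the robot as it stands. The module is installed in compiled form; this text tells all that it offers.
- The arm moves only by the shell command python3 -m inch 'ROWS' [FORCE]. ROWS is JSON, a list of rows, each an object with "claw": the opening, from -1 (shut) to 1 (fully open); "travel": the shift along the world's x, y, z in units of 200 mm (1.0 is 200 mm), a list of three; "turn": the turn about the world's z in units of 180 degrees (1.0 is 180 degrees). A call has 1 to 5 rows; each row is the pose to reach, as a shift and turn from the pose commanded when the call began, turning the shorter way round; what a row does not reach only later rows make up. A row lasts 1/10 s, in which the tool goes at most 50 mm and 8.59 degrees, less where a joint would pass 70% of its speed; a pose out of reach is approached as far as the arm can. A call with a number of a shift or a turn outside -1 to 1 is refused whole. A call with a gripper value outside its range is refused whole. The fingers move at their own pace and stop on an object; FORCE is the grip in N (left out, the last holds). Time passes only in rows, so rows that repeat a pose let the fingers close. It gives the time, the measured TCP pose, the force, the opening and the grip force at its end, in the units of the state.
- get_state(): the state, without advancing time (a new reading comes with each control period).
- imaging.get_image(name): name is "side" or "top" or "wrist"; returns the picture (400x640x3 uint8, red, green, blue); there is no depth.
- imaging.camera_params(name): a dict with "camera_matrix" (3x3 intrinsics, pixels), "k1" (the pictures are not rectified: a ray, as slopes to the right and down, at radius r is drawn at 1 + k1 r^2 times it, then the intrinsics apply), "cam_to_world" (4x4, takes a point from camera to world coordinates); the wrist camera has in their place "T_tool_cam" (4x4, takes a point from camera to tool coordinates, whose origin is the TCP and whose axes are the flange's). Camera axes: x right, y down, z forward; pixel columns grow to the right and rows downward; lengths in m; the calibration is good to about 2 mm. A picture is of the moment at which its call begins: read the wrist's pose just before it. camera_params takes no time and is no camera call.
- ticket.sign_off(): hands the job in; it is judged then, once.
The state is a dict: "clock": time; "qpos": joint angles; "qd": joint speeds; "effort": joint torques, N m; "position": TCP position; "ee_rot": TCP orientation; "contact_force": force on the tool from outside, world axes, zero at the start; "moment": the same for the moment, N m; "width": finger opening in m; "gripper_force": force on a finger pad.
Only numpy, scipy, OpenCV 4.12 (cv2) and the standard library are available. Lean on these libraries where they do the work, as an engineer would, in place of code of your own. Each camera call takes 0.05 s, during which the arm holds its last target. There are 200 camera calls.

### The job

Take the lamp tube (the thick one with the lens head) out of the rack and push it down past the sprung jaw into the two fork clips, fully home, with the jaw closed over it and the lens head out in front, towards the round sample stage. Let go of it, and only then flip the lamp switch right over to on. Leave everything else on the bench where it is.

Things in the scene. Friction and masses are not known exactly. Their poses are not given: they have to be found in the camera images.
- lamp_tube: the lamp tube: a bare steel rod 16 mm in diameter and 160 mm long overall, whose last 18 mm at one end is a lens head 24 mm in diameter. It starts lying level in one of the rack's three places (which one varies). Origin on its axis at half length; x along the axis towards the lens head. 80 to 170 g.
- lens_end (a point): centre of the lamp tube's front face, at the end of the lens head, 80 mm from the tube's origin
- rack: grey plastic tube rack, fixed, base 130 x 176 x 6 mm. Places at y = -60, 0, +60 mm, each with a tube along the rack's x, in notches on two cross rails at x = -50 and +50 mm (8 mm thick, teeth to 42 mm high, 92 mm free between the rails). A 16 mm tube's axis lies 36 mm above the table. Origin at the centre of the underside, z up
- clip_stand: fixed black stand 160 x 100 x 16 mm with two fork clips at x = -42 and +42 mm (12 mm thick, 72 mm free between them) for a tube along its x axis. Each has a fixed cheek at y < 0 (to 97 mm above the table) and the sprung jaw at y > 0. The round sample stage (116 mm across, 85 mm high, posts to 123 mm) is at x = +180 mm. Origin on the table midway between the forks; z up
- clip_seat (a point): where the tube's origin belongs when home: midway between the forks, 62 mm above the table; stand's axes. Fork bottoms are 8 mm below it. The mouth is 28 mm wide at its top (94 mm above the table), narrowing to 12 mm between cheek (y = -9 mm) and jaw nose (y = +3 mm, 9 to 14 mm above the seat). Passing it takes some 5 to 15 N; the nose then snaps back over the tube
- jaw (a joint): angle of the jaw, one hinged part with a finger at each fork, joined by an 8 mm bar along x at y = +7 mm, 32 mm above the table (its hinge). 0 = closed (spring-loaded to close), grows as it opens to +y; about 0.11 rad while the tube passes
- jaw_nose (a point): midway between the two jaw noses, on their inner edge, 72 mm above the table when closed; jaw fingers reach 97 mm above the table
- switch_box: fixed grey lamp switch box, 90 (x) x 70 (y) x 50 mm high, with two small dark ridges on top to 61 mm beside the lever. Origin at the centre of the underside, z up. The lever swings in its x-z plane
- lever (a joint): angle of the switch lever: 0 = off (leaning 0.55 rad from upright to the box's -x), 1.1 = on (leaning as far to +x). Weighted: it falls to the nearer end once past the middle
- lever_pivot (a point): the lever's hinge, on top of the switch box, 55 mm above the table; same axes as the box
- lever_tip (a point): centre of the 24 mm black ball at the lever's end, 75 mm from the pivot; the steel stem is 10 mm thick. In the off position it is 119 mm above the table and 39 mm to -x of the pivot
- plain_tube: bystander in the rack: steel tube 16 mm in diameter, 160 mm long, without a head. Origin at its middle, x along it
- thin_tube: bystander in the rack: thinner steel tube 12 mm in diameter, 150 mm long, with a 24 mm head at the +x end. Origin at its middle, x along it
- bottle: bystander: white bottle 44 mm across, 150 mm tall, upright beside the clip stand. Origin at the centre of its underside
- objective: bystander: black microscope objective standing upright, 36 mm across, 60 mm tall. Origin at the centre of its underside
- handset: bystander: black remote control, 46 x 150 x 20 mm, lying along its y. Origin at the centre of its underside
- sample_box: bystander: small clear box 45 x 45 x 18 mm by the switch. Origin at the centre of its underside
- mug: bystander: white mug 80 mm across, 90 mm tall, close behind the switch box. Origin at the centre of its underside

How it is judged:
On the way, in this order (a step that is already met when the one before it is completed fails the run):
1. the lamp tube is home in both forks under the closed jaw, lens head towards the stage, and let go, with the switch still off (z of lamp_tube in the frame of clip_seat between -0.004 and 0.003 m and y of lamp_tube in the frame of clip_seat between -0.004 and 0.004 m and x of lamp_tube in the frame of clip_seat between -0.016 and 0.025 m and angle between the x axis of lamp_tube and the x axis of clip_stand, either way round below 0.06 rad and x of lens_end in the frame of clip_seat above 0.05 m and value of joint jaw below 0.05 rad and contact force between the fingers and lamp_tube below 0.3 N and value of joint lever below 0.25 rad), for 0.2 s.
2. the switch lever is right over at on (value of joint lever above 1 rad), for 0.2 s.
At the end, for the whole second after the job is handed in: The lamp tube rests in both forks: its origin within 4 mm of the seat sideways, no more than 3 mm above and 4 mm below it, along the clip 16 mm short to 25 mm forward of it, in line within 0.06 rad, lens head towards the sample stage, jaw closed (below 0.05 rad); the lever is at on (above 1.0 rad) (z of lamp_tube in the frame of clip_seat between -0.004 and 0.003 m and y of lamp_tube in the frame of clip_seat between -0.004 and 0.004 m and x of lamp_tube in the frame of clip_seat between -0.016 and 0.025 m and angle between the x axis of lamp_tube and the x axis of clip_stand, either way round below 0.06 rad and x of lens_end in the frame of clip_seat above 0.05 m and value of joint jaw below 0.05 rad and value of joint lever above 1 rad and linear speed of lamp_tube below 0.02 m/s); the robot touches nothing.
It fails at once if another thing on the bench (tubes, bottle, objective, handset, sample box, mug) is moved by more than 25 mm (distance of any of plain_tube, thin_tube, bottle, objective, handset, sample_box, mug from where it was at the start of the episode above 0.025 m).
It fails at once if the bottle, the objective or the mug is tipped (angle between any of bottle, objective, mug's own z axis and vertical above 0.5 rad).
It fails at once if the switch is put on before the tube is home in the clip (value of joint lever above 0.6 rad and (z of lamp_tube in the frame of clip_seat above 0.006 m or distance between lamp_tube and clip_seat above 0.04 m)).
It also fails if it takes over 48 s, if anything falls off the work surface, if the arm or the gripper's body presses on something with over 40 N, if the wrist force passes 120 N, or if a joint passes its speed limit or range.

## Working session

There is one attempt and no reset: what is moved stays moved. The work goes in short steps, Python scripts to look and compute and a shell command to move; the robot and the scene stay as the last step left them, time stands still between calls to the robot, and variables do not carry over. Pictures are saved under pics/ and viewed, at most 13 in all, crops included, and the job is handed in when it is done.

```bash
mkdir -p pics
cat > h.py <<'E'
import numpy as np, cv2
from rig import get_state, imaging
def grab(n):
    im=imaging.get_image(n); return cv2.cvtColor(im,cv2.COLOR_RGB2BGR)
def rays(n,uv,T=None):
    p=imaging.camera_params(n); K=np.array(p['camera_matrix']); k=p['k1']
    uv=np.atleast_2d(np.array(uv,float))
    x=cv2.undistortPoints(uv.reshape(-1,1,2),K,np.array([k,0,0,0,0.])).reshape(-1,2)
    if T is None: T=np.array(p['cam_to_world'])
    d=np.c_[x,np.ones(len(x))]@T[:3,:3].T
    return T[:3,3],d
def plane(n,uv,z,T=None):
    o,d=rays(n,uv,T); return o+d*((np.asarray(z)-o[2])/d[:,2])[:,None] if True else 0
def wristT(s):
    from scipy.spatial.transform import Rotation as R
    q=s['ee_rot']; T=np.eye(4); T[:3,:3]=R.from_quat([q[1],q[2],q[3],q[0]]).as_matrix(); T[:3,3]=s['position']
    return T@np.array(imaging.camera_params('wrist')['T_tool_cam'])
E
python3 - <<'E'
from h import *
s=get_state(); print(s)
for n in ['top','side']:
    cv2.imwrite(f'pics/{n}0.png',grab(n)); p=imaging.camera_params(n); print(n,np.round(p['cam_to_world'],3).tolist(),np.round(p['camera_matrix'],1).tolist(),p['k1'])
print(imaging.camera_params('wrist'))
E
```

```text
{'clock': 0.0, 'qpos': array([ 1.03601584e+00,  2.76581810e-01,  1.50618548e+00, -1.93074282e-05,
        1.36070793e+00, -1.20949905e-01]), 'qd': array([ 0.00112035,  0.00084973,  0.00079531,  0.00070971,  0.00041845,
       -0.00020619]), 'effort': array([-1.58168357e-03, -4.16771543e+01, -2.45800978e+01, -8.65155052e-04,
        1.12753763e-02, -4.56017730e-06]), 'position': array([0.23093391, 0.52601464, 0.24942635]), 'ee_rot': array([-2.94178186e-04,  2.05439902e-01,  9.78669280e-01, -8.94183744e-04]), 'contact_force': array([-0.07484105, -0.56264661,  0.72569028]), 'moment': array([-0.00262476,  0.02890672, -0.0018479 ]), 'gripper_force': 0.0, 'width': 0.0853807521953064}
top [[0.003, -0.998, 0.065, 0.455], [-1.0, -0.005, -0.02, 0.056], [0.02, -0.065, -0.998, 1.645], [0.0, 0.0, 0.0, 1.0]] [[512.4, 0.0, 321.4], [0.0, 512.4, 195.7], [0.0, 0.0, 1.0]] 0.04848296948180175
side [[0.785, -0.405, 0.469, -0.022], [-0.62, -0.506, 0.599, -0.699], [-0.005, -0.761, -0.649, 0.889], [0.0, 0.0, 0.0, 1.0]] [[473.2, 0.0, 313.1], [0.0, 473.2, 210.0], [0.0, 0.0, 1.0]] 0.011642574099566549
{'camera_matrix': array([[339.80851699,   0.        , 317.75067318],
       [  0.        , 339.80851699, 201.57909229],
       [  0.        ,   0.        ,   1.        ]]), 'k1': -0.044092785675400134, 'T_tool_cam': array([[-3.40600940e-04, -9.53063713e-01, -3.02769622e-01,
         7.77252578e-02],
       [ 9.99999729e-01, -1.26938882e-04, -7.25370017e-04,
        -2.58775728e-04],
       [ 6.52890604e-04, -3.02769787e-01,  9.53063497e-01,
        -1.22535995e-01],
       [ 0.00000000e+00,  0.00000000e+00,  0.00000000e+00,
         1.00000000e+00]])}
```

View pics/top0.png

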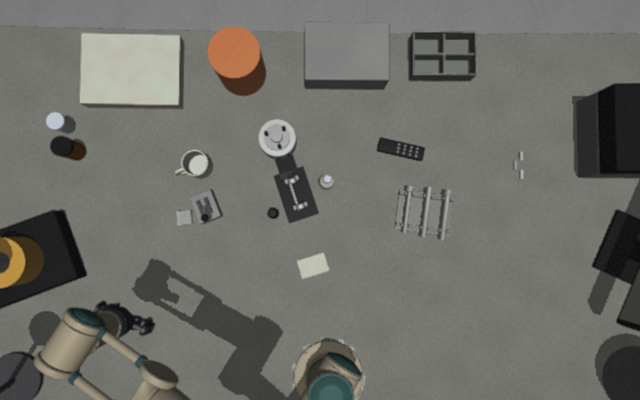

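View pics/side0.png

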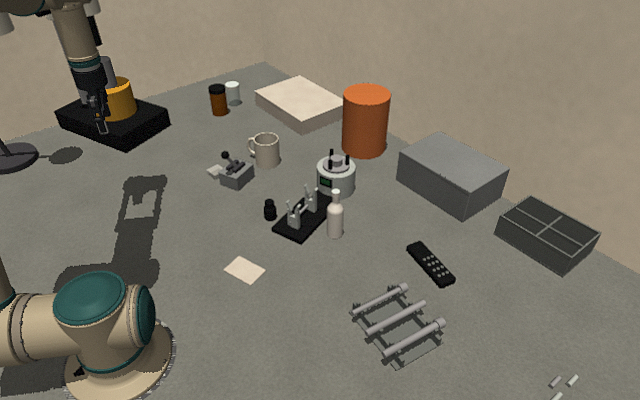

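The top view shows the switch box at (205,207), the clip stand at (295,195), the stage at (277,138) and the rack at (424,213). The side view shows two tubes with heads, at (402,288) and (443,322). I'll zoom in next.

Run:
```python
from h import *
t=cv2.imread('pics/top0.png'); s=cv2.imread('pics/side0.png')
def c(im,x,y,w=80,h=60): return cv2.resize(im[y:y+h,x:x+w],(400,300),interpolation=cv2.INTER_CUBIC)
m=np.vstack([np.hstack([c(t,385,180),c(t,255,165)]),np.hstack([c(s,340,275,110,83),c(t,165,170)])])
cv2.imwrite('pics/m0.png',m)
```

```text
(no output)
```

View pics/m0.png

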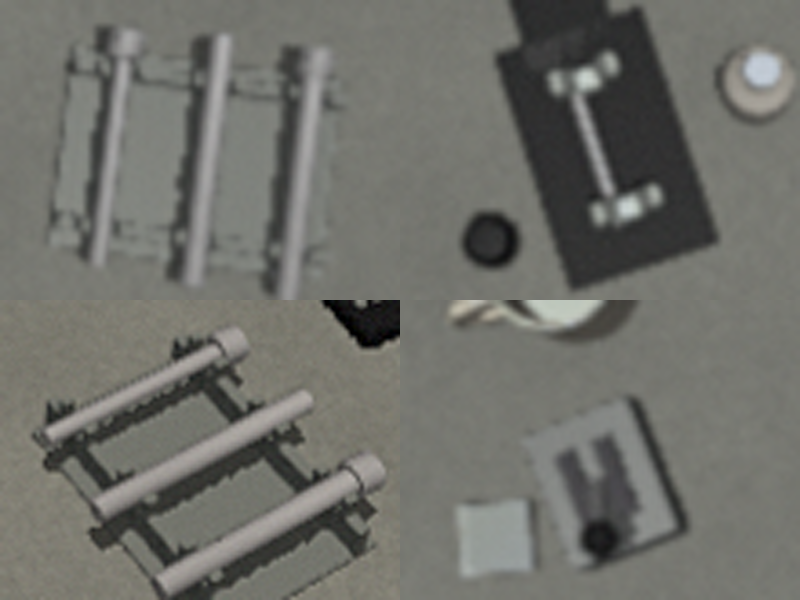

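The lamp tube is the rightmost one in the top view: head at about (447,190), tail at about (442,240). The forks are at about (292,181) and (300.6,207), and the jaw is on the image-left side. The lever ball is at about (204.5,218).

Run:
```python
from h import *
def c(x,y,ox,oy): return [ox+x/5-.4,oy+y/5-.4]
def pr(n,p,z):print(n,np.round(plane('top',[p],z)[0],4))
pr('head',c(310,52,385,180),.036);pr('tail',c(287,296,385,180),.036)
pr('ffork',c(185,78,255,165),.06);pr('nfork',c(228,208,255,165),.06)
pr('bottle',c(362,70,255,165),.15)
for q in [(98,52),(240,8),(317,240),(175,288)]: pr('stand',c(*q,255,165),.016)
for q in [(125,137),(233,98),(285,222),(175,265)]: pr('box',c(*q,165,170),.05)
pr('ball',c(200,238,165,170),.119)
pr('stage',(277,137),.085); pr('mug',(195,164),.09)
```

```text
head [ 0.579 -0.372  0.036]
tail [ 0.4254 -0.3556  0.036 ]
ffork [0.6053 0.1164 0.06  ]
nfork [0.5246 0.0892 0.06  ]
bottle [0.602  0.0093 0.15  ]
stand [0.6258 0.1736 0.016 ]
stand [0.6546 0.0833 0.016 ]
stand [0.5065 0.0335 0.016 ]
stand [0.4757 0.1234 0.016 ]
box [0.5522 0.4314 0.05  ]
box [0.5767 0.3656 0.05  ]
box [0.4999 0.3323 0.05  ]
box [0.4732 0.3992 0.05  ]
ball [0.4883 0.3701 0.119 ]
stage [0.7356 0.1611 0.085 ]
mug [0.65   0.4077 0.09  ]
```

```bash
python3 -m inch '[{"claw":1,"travel":[0.15,-0.2,0],"turn":0.047},{"claw":1,"travel":[0.3,-0.4,0],"turn":0.094},{"claw":0.2,"travel":[0.45,-0.6,0],"turn":0.098},{"claw":0.2,"travel":[0.6,-0.8,0],"turn":0.098}]'
python3 -m inch '[{"claw":0.2,"travel":[0.15,-0.2,0],"turn":0},{"claw":0.2,"travel":[0.3,-0.4,0],"turn":0},{"claw":0.2,"travel":[0.45,-0.6,0],"turn":0},{"claw":0.2,"travel":[0.6,-0.8,0],"turn":0}]'
python3 -m inch '[{"claw":0.2,"travel":[0.15,-0.2,0],"turn":0},{"claw":0.2,"travel":[0.3,-0.4,0],"turn":0},{"claw":0.2,"travel":[0.4,-0.5,0],"turn":0},{"claw":0.2,"travel":[0.4,-0.5,0],"turn":0},{"claw":0.2,"travel":[0.4,-0.5,0],"turn":0}]'
python3 - <<'E'
from h import *
s=get_state(); print(s['position'],s['ee_rot'],s['width']); T=wristT(s); cv2.imwrite('pics/ws.png',grab('wrist')); np.save('ws.npy',T)
E
```

```text
clock: 0.5
position: [0.3478, 0.3702, 0.2499]
ee_rot: [-0.0, 0.052, 0.999, -0.0]
contact_force: [2.0, -1.0, -0.2]
width: 0.0589
gripper_force: 0.0
clock: 0.9
position: [0.468, 0.2099, 0.2501]
ee_rot: [-0.0, 0.053, 0.999, 0.0]
contact_force: [1.0, 0.6, 1.0]
width: 0.0515
gripper_force: 0.0
clock: 1.4
position: [0.547, 0.1113, 0.2496]
ee_rot: [-0.001, 0.054, 0.999, 0.0]
contact_force: [0.1, -1.1, 0.3]
width: 0.051
gripper_force: 0.0
[0.54703456 0.11134865 0.24958149] [-1.05264915e-03  5.37082686e-02  9.98556085e-01  2.42307468e-04] 0.05102809523838869
```

View pics/ws.png

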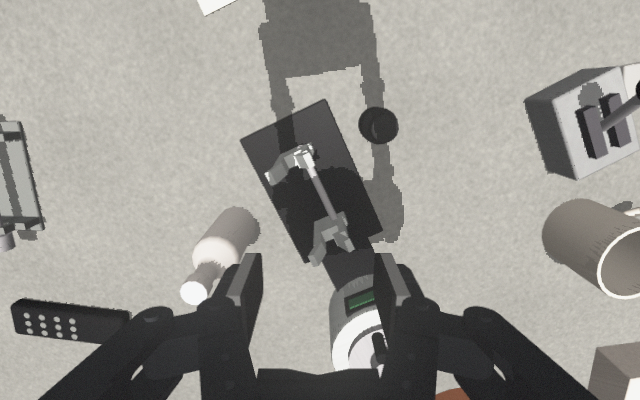

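The wrist view shows the stand top corners at about (240,137), (325,99), (383,235) and (304,263). The jaw bar runs from (305,165) to (348,248). The switch box top corners are at the right edge.

```bash
python3 - <<'E'
from h import *
T=np.load('ws.npy'); im=cv2.imread('pics/ws.png')
P=plane('wrist',[(240,137),(325,99),(383,235),(304,263)],.016,T); print(np.round(P,4)); print(P.mean(0), [np.degrees(np.arctan2(*(b-a)[[1,0]])) for a,b in [(P[0],P[3]),(P[1],P[2])]])
print(plane('wrist',[(527,102),(578,180)],.05,T))
B=plane('wrist',[(378,125)],.06,T);print('objective top',B)
c=im[95:275,230:400]; cv2.imwrite('pics/wsz.png',cv2.resize(c,(566,600),interpolation=cv2.INTER_CUBIC))
E
python3 -m inch '[{"claw":0.2,"travel":[0,-0.25,0],"turn":0},{"claw":0.2,"travel":[0,-0.5,0],"turn":0},{"claw":0.2,"travel":[-0.1,-0.75,0],"turn":0},{"claw":0.2,"travel":[-0.1,-1.0,0],"turn":0}]'
python3 -m inch '[{"claw":0.2,"travel":[0,-0.25,0],"turn":0},{"claw":0.2,"travel":[0,-0.5,0],"turn":0},{"claw":0.2,"travel":[-0.1,-0.75,0],"turn":0},{"claw":0.2,"travel":[-0.1,-1.0,0],"turn":0},{"claw":0.2,"travel":[-0.1,-1.0,0],"turn":0}]'
python3 -m inch '[{"claw":0.2,"travel":[0,-0.25,-0.05],"turn":0},{"claw":0.2,"travel":[0,-0.36,-0.1],"turn":0},{"claw":0.2,"travel":[0,-0.36,-0.1],"turn":0},{"claw":0.2,"travel":[0,-0.36,-0.1],"turn":0}]'
python3 - <<'E'
from h import *
s=get_state(); print(s['position'],s['ee_rot'],s['width']); T=wristT(s); cv2.imwrite('pics/wr.png',grab('wrist')); np.save('wr.npy',T)
E
```

```text
[[0.5028 0.0344 0.016 ]
 [0.4746 0.1262 0.016 ]
 [0.6291 0.1768 0.016 ]
 [0.6546 0.0832 0.016 ]]
[0.56526732 0.10516024 0.016     ] [np.float64(17.83091215557968), np.float64(18.110308467799275)]
[[0.49541785 0.31205366 0.05      ]
 [0.57641693 0.37013878 0.05      ]]
objective top [[0.5015514  0.17066273 0.06      ]]
clock: 1.85
position: [0.5248, -0.0837, 0.2505]
ee_rot: [-0.001, 0.051, 0.999, 0.001]
contact_force: [1.0, -0.6, 0.4]
width: 0.0514
gripper_force: 0.0
clock: 2.35
position: [0.507, -0.2887, 0.2502]
ee_rot: [0.0, 0.055, 0.999, -0.002]
contact_force: [0.8, 1.4, -1.0]
width: 0.0512
gripper_force: 0.0
clock: 2.75
position: [0.5074, -0.355, 0.2296]
ee_rot: [-0.001, 0.053, 0.999, 0.001]
contact_force: [-0.8, 0.1, 0.3]
width: 0.0512
gripper_force: 0.0
[ 0.50741306 -0.35495726  0.22959664] [-6.71702959e-04  5.26777989e-02  9.98610439e-01  1.33742862e-03] 0.051246393345830546
```

View pics/wr.png

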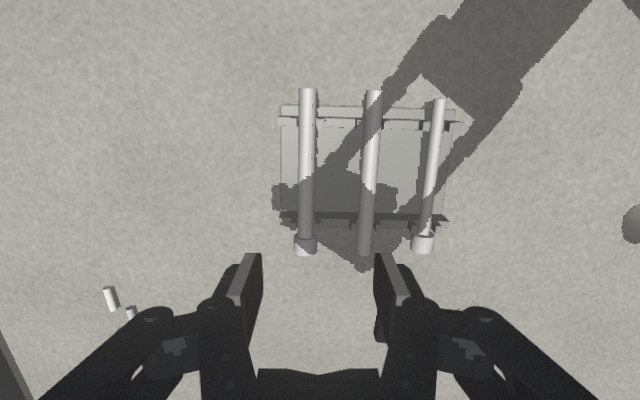

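View pics/wsz.png

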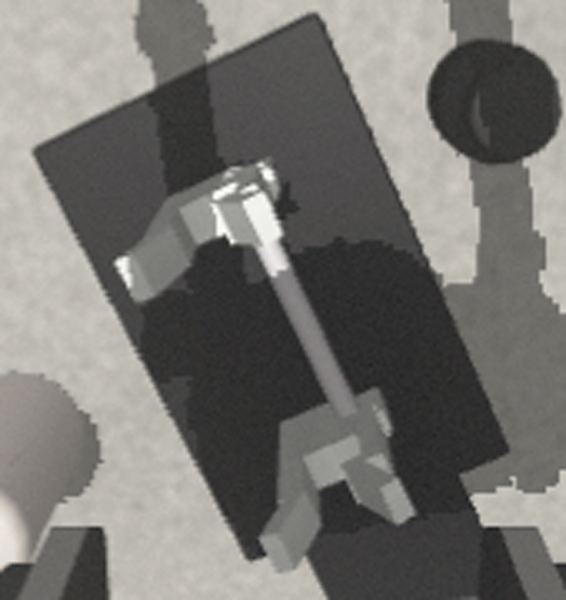

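The rack view shows the lamp tube on the left, tail at (308,89) and head at (305,245). The zoom shows the jaw bar midline from (312.6,173) to (334,218).

Run:
```python
from h import *
T=np.load('wr.npy'); im=cv2.imread('pics/wr.png')
g=cv2.cvtColor(im,cv2.COLOR_BGR2GRAY).astype(int)
for r in (100,140,225): print(r,g[r,292:324].tolist())
P=plane('wrist',[(308,95),(305.5,232)],.036,T); print(P, np.degrees(np.arctan2(*(P[1]-P[0])[[1,0]])))
E_=plane('wrist',[(308,89),(305,254)],[.038,.03],T); print('ends',E_,np.linalg.norm(E_[1]-E_[0]),E_.mean(0))
W=np.load('ws.npy')
B=plane('wrist',[(312.6,173.1),(333.6,218.1)],.035,W); 
for a in (18,18.3):
  a=np.radians(a); R=np.array([[np.cos(a),np.sin(a)],[-np.sin(a),np.cos(a)]])
  print('bar in stand', (R@(B[:,:2]-[.5653,.1048]).T).T)
```

```text
100 [174, 174, 173, 172, 172, 176, 141, 133, 151, 164, 183, 196, 208, 221, 231, 234, 231, 222, 212, 202, 190, 177, 163, 135, 102, 100, 101, 160, 168, 169, 170, 173]
140 [185, 183, 182, 183, 184, 182, 136, 140, 163, 178, 191, 207, 218, 226, 231, 226, 215, 208, 201, 192, 174, 159, 135, 104, 99, 166, 180, 181, 182, 180, 180, 181]
225 [96, 95, 95, 97, 76, 87, 101, 109, 112, 119, 120, 125, 123, 124, 125, 121, 123, 119, 110, 105, 96, 87, 94, 94, 96, 93, 94, 92, 94, 94, 93, 95]
[[ 0.42956189 -0.35531896  0.036     ]
 [ 0.56014277 -0.37281567  0.036     ]] -7.631683197602525
ends [[ 0.42450584 -0.35469152  0.038     ]
 [ 0.58725781 -0.37672204  0.03      ]] 0.1644309760568402 [ 0.50588182 -0.36570678  0.034     ]
bar in stand [[-0.01900627  0.00744514]
 [ 0.03432898  0.0075926 ]]
bar in stand [[-0.01896703  0.00754456]
 [ 0.03436826  0.00741275]]
```

```bash
python3 -m inch '[{"claw":0.2,"travel":[-0.01,-0.05,-0.2],"turn":-0.007},{"claw":0.2,"travel":[-0.01,-0.05,-0.42],"turn":-0.007},{"claw":0.2,"travel":[-0.01,-0.05,-0.65],"turn":-0.007},{"claw":0.2,"travel":[-0.01,-0.05,-0.85],"turn":-0.007},{"claw":0.2,"travel":[-0.01,-0.05,-0.96],"turn":-0.007}]'
python3 -m inch '[{"claw":0.2,"travel":[0,0,0],"turn":0},{"claw":-1,"travel":[0,0,0],"turn":0},{"claw":-1,"travel":[0,0,0],"turn":0},{"claw":-1,"travel":[0,0,0],"turn":0},{"claw":-1,"travel":[0,0,0],"turn":0}]' 80
python3 -m inch '[{"claw":-1,"travel":[0,0,0],"turn":0},{"claw":-1,"travel":[0,0,0],"turn":0},{"claw":-1,"travel":[0,0,0],"turn":0}]'
```

```text
clock: 3.3
position: [0.5044, -0.3632, 0.0356]
ee_rot: [-0.002, 0.063, 0.998, 0.002]
contact_force: [0.2, 0.6, -0.7]
width: 0.0511
gripper_force: 0.0
clock: 3.8
position: [0.5069, -0.3671, 0.0409]
ee_rot: [0.002, 0.064, 0.998, -0.001]
contact_force: [1.0, 2.0, 6.9]
width: 0.0131
gripper_force: 78.1
clock: 4.1
position: [0.5069, -0.3671, 0.0409]
ee_rot: [0.002, 0.064, 0.998, -0.001]
contact_force: [-0.0, 1.8, 6.3]
width: 0.0132
gripper_force: 78.2
```

```bash
python3 -m inch '[{"claw":-1,"travel":[0,0,0.05],"turn":0},{"claw":-1,"travel":[0,0,0.15],"turn":0},{"claw":-1,"travel":[0,0,0.3],"turn":0},{"claw":-1,"travel":[0,0,0.5],"turn":0},{"claw":-1,"travel":[0,0,0.5],"turn":0}]'
python3 - <<'E'
from h import *
s=get_state(); np.save('wl.npy',wristT(s)); w=grab('wrist'); a=grab('side')
x=imaging.camera_params('side')
cv2.imwrite('pics/gr.png',np.vstack([w[:,100:540][60:360],cv2.resize(a[230:350,330:506],(440,300),interpolation=cv2.INTER_CUBIC)]))
cv2.imwrite('pics/wl.png',w)
E
```

```text
clock: 4.6
position: [0.5082, -0.3695, 0.1451]
ee_rot: [0.005, 0.064, 0.998, -0.004]
contact_force: [0.1, -0.4, -1.0]
width: 0.0134
gripper_force: 78.1
```

View pics/gr.png

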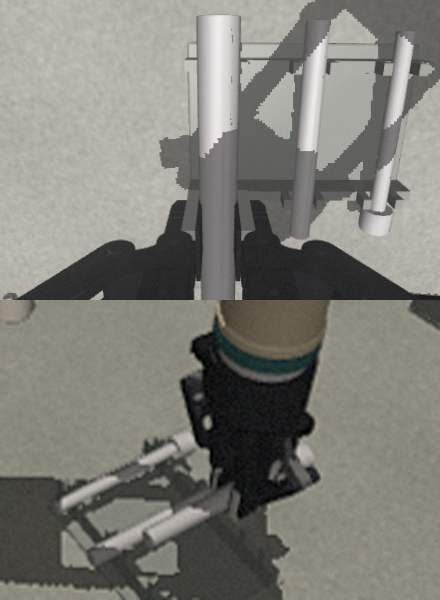

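The picture shows the lamp tube held, with its tail towards the camera and the two other tubes still in the rack. Next I carry it over the stand and turn it +25°.

```bash
python3 -m inch '[{"claw":-1,"travel":[0,0.05,0.2],"turn":0},{"claw":-1,"travel":[0,0.15,0.38],"turn":0},{"claw":-1,"travel":[0,0.33,0.5],"turn":0},{"claw":-1,"travel":[0,0.5,0.5],"turn":0}]'
python3 -m inch '[{"claw":-1,"travel":[0.05,0.22,0],"turn":0.035},{"claw":-1,"travel":[0.1,0.45,0],"turn":0.07},{"claw":-1,"travel":[0.15,0.68,0],"turn":0.105},{"claw":-1,"travel":[0.2,0.9,0],"turn":0.141}]'
python3 -m inch '[{"claw":-1,"travel":[0.04,0.25,0],"turn":0},{"claw":-1,"travel":[0.08,0.5,0],"turn":0},{"claw":-1,"travel":[0.1,0.75,0],"turn":0},{"claw":-1,"travel":[0.1,0.9,0],"turn":0},{"claw":-1,"travel":[0.1,0.98,0],"turn":0}]'
python3 -m inch '[{"claw":-1,"travel":[0,0,0],"turn":0},{"claw":-1,"travel":[0,0,0],"turn":0}]'
python3 - <<'E'
from h import *
s=get_state(); T=wristT(s); q=s['ee_rot']; print(s['position'],s['width'], 'tubeyaw',np.degrees(2*np.arctan2(q[2],q[1]))-180)
t=np.array([.5652,.1053])+.006*np.array([np.cos(.316),np.sin(.316)]); print('shift units',(t-s['position'][:2])/.2)
cv2.imwrite('pics/wc.png',grab('wrist'))
E
```

```text
clock: 5.1
position: [0.5063, -0.2667, 0.2408]
ee_rot: [0.002, 0.065, 0.998, -0.001]
contact_force: [0.3, 0.4, -0.3]
width: 0.0134
gripper_force: 78.2
clock: 5.5
position: [0.5444, -0.0847, 0.2368]
ee_rot: [-0.002, -0.159, 0.987, 0.001]
contact_force: [0.4, -0.3, -1.6]
width: 0.0133
gripper_force: 78.2
clock: 6.0
position: [0.5641, 0.112, 0.2366]
ee_rot: [-0.002, -0.158, 0.987, 0.001]
contact_force: [0.2, -0.1, -1.6]
width: 0.0135
gripper_force: 78.2
clock: 6.2
position: [0.565, 0.1082, 0.2375]
ee_rot: [-0.001, -0.157, 0.988, -0.001]
contact_force: [0.2, -0.6, -1.5]
width: 0.0134
gripper_force: 78.3
[0.56502474 0.10822163 0.2375417 ] 0.0134047721092955 tubeyaw 18.061034430517537
shift units [ 0.02939088 -0.00528515]
```

```bash
python3 -m inch '[{"claw":-1,"travel":[0.03,-0.005,-0.2],"turn":0},{"claw":-1,"travel":[0.03,-0.005,-0.4],"turn":0},{"claw":-1,"travel":[0.03,-0.005,-0.58],"turn":0},{"claw":-1,"travel":[0.03,-0.005,-0.58],"turn":0},{"claw":-1,"travel":[0.03,-0.005,-0.58],"turn":0}]'
python3 - <<'E'
from h import *
s=get_state(); q=s['ee_rot']; print(s['position'],s['contact_force'], 'tubeyaw',np.degrees(2*np.arctan2(q[2],q[1]))-180)
a=np.radians(18.1); R=np.array([[np.cos(a),np.sin(a)],[-np.sin(a),np.cos(a)]]); print('TCP in stand',R@(s['position'][:2]-[.5652,.1053]))
w=grab('wrist'); t=grab('side')
cv2.imwrite('pics/pl.png',np.vstack([w[0:320,80:560],cv2.resize(t[165:245,260:380],(480,280),interpolation=cv2.INTER_CUBIC)[:280]]))
E
```

```text
clock: 6.75
position: [0.5717, 0.1068, 0.1226]
ee_rot: [-0.0, -0.156, 0.988, -0.0]
contact_force: [0.3, -0.3, -1.4]
width: 0.0133
gripper_force: 78.3
[0.57169951 0.10684503 0.12256663] [ 0.25757625 -0.31284722 -1.42134392] tubeyaw 17.945610540324168
TCP in stand [ 0.00665789 -0.00055067]
```

View pics/pl.png

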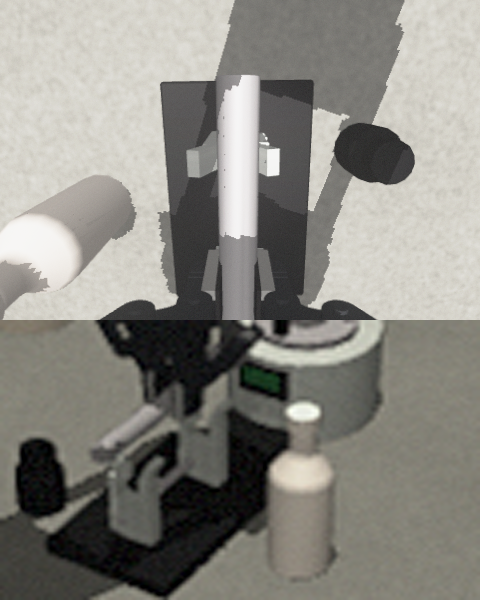

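The tube is centred over the mouth: cheek inner edge at column 213, jaw at 265, tube axis at 239. Now I push it down.

```bash
python3 -m inch '[{"claw":-1,"travel":[0,0,-0.08],"turn":0},{"claw":-1,"travel":[0,0,-0.14],"turn":0},{"claw":-1,"travel":[0,0,-0.18],"turn":0},{"claw":-1,"travel":[0,0,-0.2],"turn":0}]' 110
python3 -m inch '[{"claw":-1,"travel":[0,0,-0.02],"turn":0},{"claw":-1,"travel":[0,0,-0.04],"turn":0},{"claw":-1,"travel":[0,0,-0.06],"turn":0}]'
python3 -m inch '[{"claw":-1,"travel":[0,0,-0.01],"turn":0},{"claw":-1,"travel":[0,0,-0.02],"turn":0}]'
```

```text
clock: 7.25
position: [0.5718, 0.1075, 0.0825]
ee_rot: [0.0, -0.157, 0.988, -0.001]
contact_force: [-0.4, -1.7, 1.9]
width: 0.0123
gripper_force: 108.9
clock: 7.55
position: [0.5718, 0.1081, 0.0702]
ee_rot: [0.0, -0.157, 0.988, -0.0]
contact_force: [1.2, -2.2, -1.9]
width: 0.0123
gripper_force: 108.4
clock: 7.75
position: [0.5711, 0.1084, 0.0669]
ee_rot: [-0.0, -0.157, 0.988, 0.0]
contact_force: [-5.0, -2.3, 15.3]
width: 0.0127
gripper_force: 111.0
```

```bash
python3 -m inch '[{"claw":-0.3,"travel":[0,0,0.01],"turn":0},{"claw":0.1,"travel":[0,0,0.01],"turn":0},{"claw":0.1,"travel":[0,0,0.01],"turn":0},{"claw":0.1,"travel":[0,0,0.01],"turn":0}]'
python3 -m inch '[{"claw":0.1,"travel":[0,0,0.05],"turn":0},{"claw":0.1,"travel":[0,0,0.2],"turn":0},{"claw":0.1,"travel":[0,0,0.45],"turn":0},{"claw":0.1,"travel":[0,0,0.7],"turn":0},{"claw":0.1,"travel":[0,0,0.9],"turn":0}]'
python3 -m inch '[{"claw":0.1,"travel":[0,0,0],"turn":0},{"claw":0.1,"travel":[0,0,0],"turn":0}]'
python3 - <<'E'
from h import *
s=get_state(); print(s['position'],s['contact_force']); np.save('wp.npy',wristT(s))
w=grab('wrist'); t=grab('side'); cv2.imwrite('pics/wp.png',w); cv2.imwrite('pics/tp.png',grab('top'))
cv2.imwrite('pics/pl2.png',np.vstack([w[60:360,80:560],cv2.resize(t[165:240,260:380],(480,300),interpolation=cv2.INTER_CUBIC)]))
E
```

```text
clock: 8.15
position: [0.5714, 0.1086, 0.0683]
ee_rot: [0.0, -0.157, 0.988, 0.0]
contact_force: [0.2, -0.8, -0.3]
width: 0.047
gripper_force: 0.0
clock: 8.65
position: [0.5719, 0.1084, 0.2522]
ee_rot: [0.002, -0.157, 0.988, 0.0]
contact_force: [1.0, -0.4, 0.0]
width: 0.0465
gripper_force: 0.0
clock: 8.85
position: [0.5717, 0.1084, 0.2499]
ee_rot: [0.001, -0.157, 0.988, -0.0]
contact_force: [-0.1, 0.2, -0.9]
width: 0.0471
gripper_force: 0.0
[0.57165987 0.10841942 0.24993324] [-0.06265147  0.23404127 -0.87488319]
```

View pics/pl2.png

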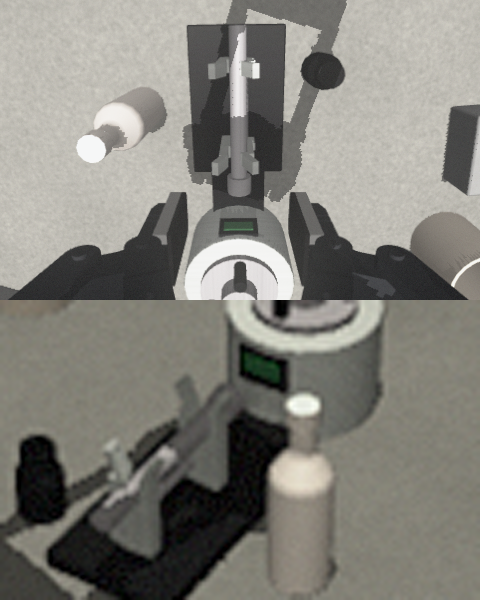

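Run:
```python
from h import *
w=cv2.imread('pics/wp.png'); t=cv2.imread('pics/side0.png')
g=cv2.cvtColor(w,cv2.COLOR_BGR2GRAY)
cv2.imwrite('pics/wpz.png',cv2.resize(w[75:265,280:360],(320,600),interpolation=cv2.INTER_CUBIC,dst=None) if 0 else cv2.resize(w[75:265,270:370],(316,600),interpolation=cv2.INTER_CUBIC))
for r in (95,110,150,165,190): print(r,g[r,302:340].tolist())
```

```text
95 [66, 53, 54, 53, 53, 53, 71, 97, 105, 112, 118, 120, 121, 126, 132, 134, 225, 232, 227, 221, 213, 199, 183, 166, 106, 80, 80, 85, 80, 78, 84, 82, 87, 85, 83, 81, 78, 81]
110 [54, 55, 54, 59, 52, 54, 66, 90, 106, 112, 117, 120, 123, 125, 225, 237, 236, 231, 226, 220, 214, 199, 183, 166, 112, 82, 82, 77, 77, 80, 79, 79, 81, 81, 81, 77, 78, 77]
150 [51, 49, 48, 49, 47, 70, 73, 87, 143, 169, 143, 194, 216, 223, 232, 235, 235, 228, 223, 220, 216, 203, 184, 166, 119, 98, 81, 74, 73, 74, 74, 73, 72, 70, 74, 74, 72, 72]
165 [65, 69, 70, 71, 71, 71, 71, 72, 134, 167, 181, 201, 214, 224, 231, 235, 234, 230, 223, 222, 219, 202, 184, 166, 134, 123, 87, 71, 66, 71, 69, 71, 68, 71, 69, 69, 71, 69]
190 [50, 45, 49, 47, 47, 45, 48, 49, 85, 107, 116, 119, 125, 127, 130, 132, 136, 133, 127, 133, 131, 123, 115, 109, 100, 86, 55, 45, 48, 44, 47, 49, 45, 45, 42, 49, 47, 50]
```

View pics/wpz.png

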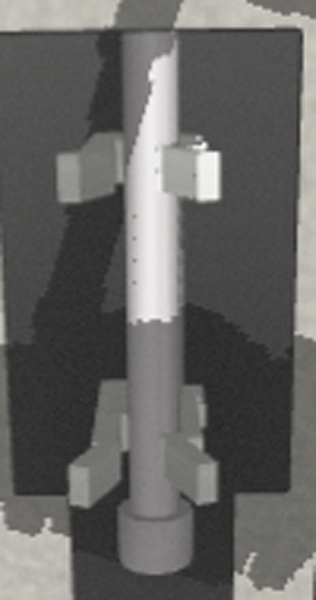

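Run:
```python
from h import *
T=np.load('wp.npy'); a=np.radians(18.1); R=np.array([[np.cos(a),np.sin(a)],[-np.sin(a),np.cos(a)]])
for h in (.058,.062,.066,.070):
    P=plane('wrist',[(270+150/3.16,85.5),(270+156/3.16,254.8)],[h+.003,h+.011],T)
    L=(R@(P[:,:2]-[.5652,.1053]).T).T; print(h,np.round(L,4).tolist(),'len',L[1,0]-L[0,0],'w',)
o,d=rays('wrist',[(309.5,165),(327.2,165)],T) # silhouette angle
d/=np.linalg.norm(d,axis=1)[:,None]
print('range from width',.008/np.sin(np.arccos(d[0]@d[1])/2), o)
print([p.round(4).tolist() for p in plane('wrist',[(318.3,165)],.062,T)])
P=plane('wrist',[(318.3,165)],.062,T)[0]; print(np.linalg.norm(P-o))
T=np.load('ws.npy'); print(plane('top',[(163+42,170+48)],.119))
```

```text
0.058 [[-0.0775, 0.0005], [0.0813, 0.0022]] len 0.15882218408526533 w
0.062 [[-0.0774, 0.0005], [0.0793, 0.0022]] len 0.1567293608562207 w
0.066 [[-0.0774, 0.0005], [0.0773, 0.0022]] len 0.15463653762717605 w
0.07 [[-0.0773, 0.0006], [0.0753, 0.0021]] len 0.1525437143981313 w
range from width 0.30888520520708335 [0.49729596 0.08403472 0.3722429 ]
[[0.5579, 0.1042, 0.062]]
0.3167485286723447
[[0.48596783 0.36886156 0.119     ]]
```

The tube length fits best at seat height, and both jaw noses overlap the tube edge, so it is home. Now the lever.

```bash
python3 -m inch '[{"claw":-1,"travel":[-0.1,0.2,0],"turn":0.03},{"claw":-1,"travel":[-0.2,0.4,0],"turn":0.03},{"claw":-1,"travel":[-0.3,0.61,0],"turn":0.03},{"claw":-1,"travel":[-0.3,0.61,0],"turn":0.03}]' 30
python3 -m inch '[{"claw":-1,"travel":[-0.1,0.2,0],"turn":0},{"claw":-1,"travel":[-0.2,0.4,0],"turn":0},{"claw":-1,"travel":[-0.313,0.606,0],"turn":0},{"claw":-1,"travel":[-0.313,0.606,0],"turn":0},{"claw":-1,"travel":[-0.313,0.606,0],"turn":0}]'
python3 - <<'E'
from h import *
s=get_state(); print(s['position']); np.save('wv.npy',wristT(s)); w=grab('wrist'); cv2.imwrite('pics/wv.png',w)
E
```

```text
clock: 9.4
position: [0.5077, 0.2345, 0.2465]
ee_rot: [-0.003, -0.206, 0.979, 0.002]
contact_force: [0.6, -0.3, -0.2]
width: -0.0001
gripper_force: 0.0
clock: 9.9
position: [0.4482, 0.3514, 0.2469]
ee_rot: [-0.001, -0.204, 0.979, -0.001]
contact_force: [-0.3, -0.7, -0.5]
width: 0.0002
gripper_force: 0.0
[0.44823648 0.35140512 0.24688117]
```

View pics/wv.png

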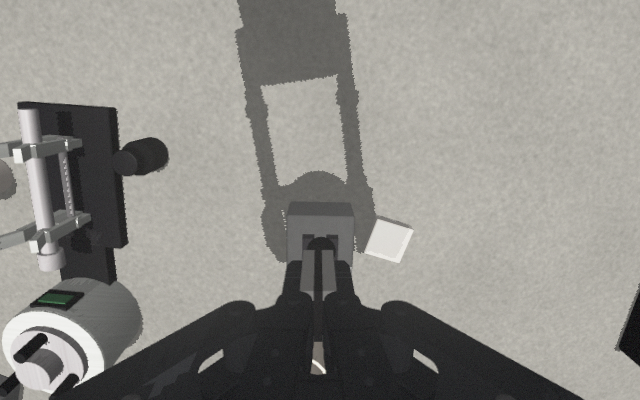

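The lever ball is at (320,242), straight ahead of the closed fingers, and the box edges are parallel to the tool. I descend and sweep along the box's +x.

```bash
python3 -m inch '[{"claw":-1,"travel":[0,0,-0.2],"turn":0},{"claw":-1,"travel":[0,0,-0.4],"turn":0},{"claw":-1,"travel":[0,0,-0.6],"turn":0},{"claw":-1,"travel":[0,0,-0.6],"turn":0},{"claw":-1,"travel":[0,0,-0.6],"turn":0}]'
python3 -m inch '[{"claw":-1,"travel":[0.08,0.035,0],"turn":0},{"claw":-1,"travel":[0.16,0.07,0],"turn":0},{"claw":-1,"travel":[0.23,0.1,0],"turn":0},{"claw":-1,"travel":[0.3,0.13,0],"turn":0},{"claw":-1,"travel":[0.36,0.155,0],"turn":0}]'
python3 -m inch '[{"claw":-1,"travel":[0.03,0.013,0],"turn":0},{"claw":-1,"travel":[0.06,0.026,0],"turn":0},{"claw":-1,"travel":[0.06,0.026,0],"turn":0}]'
python3 -m inch '[{"claw":-1,"travel":[-0.12,-0.05,0],"turn":0},{"claw":-1,"travel":[-0.25,-0.11,0],"turn":0},{"claw":-1,"travel":[-0.4,-0.17,0.1],"turn":0},{"claw":-1,"travel":[-0.4,-0.17,0.35],"turn":0},{"claw":-1,"travel":[-0.4,-0.17,0.6],"turn":0}]'
python3 -m inch '[{"claw":-1,"travel":[-0.2,0,0],"turn":0},{"claw":-1,"travel":[-0.3,0,0],"turn":0},{"claw":-1,"travel":[-0.3,0,0],"turn":0},{"claw":-1,"travel":[-0.3,0,0],"turn":0}]'
python3 - <<'E'
from h import *
t=grab('top'); s=grab('side'); w=grab('wrist')
f=lambda i,x,y,k:cv2.resize(i[y:y+75,x:x+100],(400,300),interpolation=cv2.INTER_CUBIC)
cv2.imwrite('pics/end.png',np.vstack([np.hstack([f(t,165,150,4),f(t,245,150,4)]),np.hstack([f(s,190,140,4),cv2.resize(w,(400,300))])]))
E
```

```text
clock: 10.45
position: [0.4497, 0.3502, 0.1282]
ee_rot: [-0.001, -0.202, 0.979, -0.0]
contact_force: [0.8, -0.3, 0.8]
width: -0.0002
gripper_force: 0.0
clock: 10.95
position: [0.5238, 0.3831, 0.1318]
ee_rot: [0.003, -0.203, 0.979, 0.001]
contact_force: [-0.1, 0.1, 0.8]
width: -0.0
gripper_force: 0.0
clock: 11.25
position: [0.534, 0.3879, 0.1295]
ee_rot: [0.001, -0.203, 0.979, 0.0]
contact_force: [0.0, -0.1, 0.7]
width: 0.0
gripper_force: 0.0
clock: 11.75
position: [0.4497, 0.3522, 0.2485]
ee_rot: [-0.002, -0.203, 0.979, -0.001]
contact_force: [1.9, 0.8, 0.7]
width: -0.0002
gripper_force: 0.0
clock: 12.15
position: [0.3926, 0.3536, 0.2489]
ee_rot: [0.001, -0.204, 0.979, 0.0]
contact_force: [0.4, 0.2, -0.3]
width: -0.0002
gripper_force: 0.0
```

View pics/end.png

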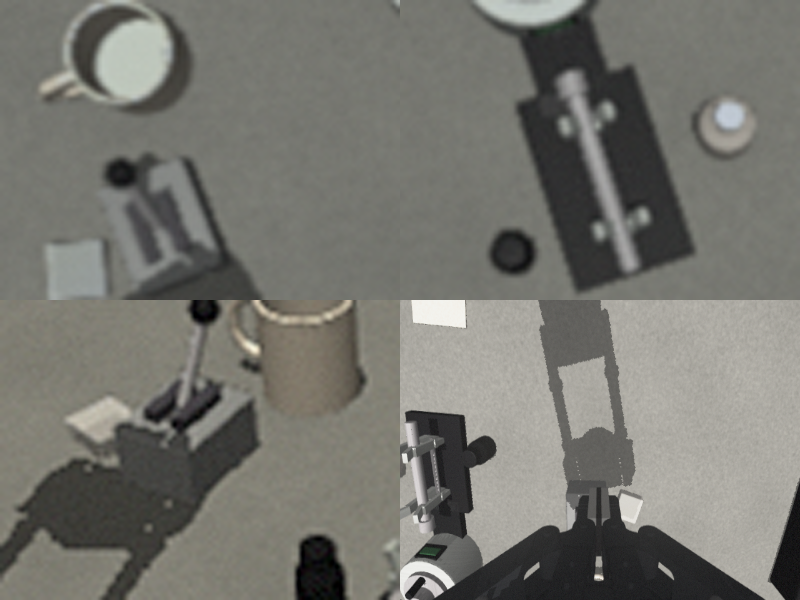

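The lever ball has moved to top pixel (195,193), about 78 mm along the box's +x, so it is fully on. The tube is still seated and the bystanders haven't moved.

```bash
python3 -c "
from rig import ticket; print(ticket.sign_off())"
```

```text
the job is handed in; nothing more can be done
None
```

The lamp tube is home in both forks under the closed jaw with its lens head towards the stage, the switch was then flipped fully on, and the job was handed in after about 12 s of the 48 s. This is from camera checks; the sign-off returned no verdict.

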